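# Start the hat stretcher

## Robot

A 7-joint arm with a two-finger parallel gripper is mounted at the origin on the work surface. World frame = base frame: x ahead of the robot, y to its left, z up, the work surface at z = 0. Lengths are in mm, angles in rad, forces in N, time in s.
With the tool pointing down it reaches from about 425 to 875 mm from the base axis. Payload 4.7 kg.
Tool frame: the origin (TCP) lies between the finger pads; the fingertips stand 8 mm ahead of it and the grasp point (between the pads) lies 11 mm behind it; x points along the fingers, y is the direction in which the jaws open and shut, and the axes are right-handed (so a half turn about x gives the same grasp; the last joint's range is limited). The gripper opens to 87 mm and grips with 3 to 60 N. Pads are 19 mm wide; open, the fingers measure 117 mm over their backs; the gripper's body (75 mm by 190 mm) begins 51 mm behind the grasp point.
Start: joints at [-1.107, 0.321, -0.07, 1.45, 0.023, 1.371, -0.057], TCP at [282.639, 585.355, 230.587] pointing down, gripper open.
Joint ranges: [-2.86, 2.86], [-0.3, 2.09], [-1.38, 1.24], [0.06, 2.45], [-1.56, 4.7], [0.09, 2.05], [-2.69, 2.69]. Speed limits (rad/s): [2.57, 2.57, 3.14, 3.14, 3.14, 3.14, 3.14].

## Interface

Orientations are given as a unit quaternion [w, x, y, z].
In Python, from plant import observe, camera, finish_job gives the robot as it stands.
- The arm moves only by the shell command python3 -m crank 'ROWS' [OPENING]. ROWS is JSON, a list of rows, each a list of 2 entries, a list of its own where there are three numbers: the shift along the tool's x, y, z scaled (see below), then the turn, a rotation vector about the tool's x, y, z scaled (see below). A call has exactly 10 rows; each row shifts and turns the commanded pose from where the row before left it, along the tool's axes as they then stand; what a row does not reach is not made up. The controller multiplies each number of a shift by 0.03 m and each number of a turn by 0.08 rad. A row lasts 1/10 s, in which the tool goes at most 50 mm and 8.59 degrees, less where a joint would pass 70% of its speed; a pose out of reach is approached as far as the arm can. A call with a number of a shift or a turn outside -1 to 1 is refused whole. A call with a gripper value outside its range is refused whole. OPENING is the opening, from 0 (shut) to 1 (fully open), set as the call begins (- or left out, the last holds). The fingers move at their own pace and stop on an object; the grip force is fixed at half the most. Time passes only in rows, so rows that do not move let the fingers close, or fill a call up. It gives the time, the measured TCP pose, the force and the opening at its end, in the units of the state.
- observe(): the state, without advancing time (a new reading comes with each control period).
- camera(name): name is "scene" or "top" or "wrist"; returns a dict with "color" (384x512x3 uint8, red, green, blue), "fov_y" (degrees; the focal length in pixels is half the picture's height over the tangent of half this angle, whatever the lens; pixels are square), "cx", "cy" (the principal point, pixels), "dist" ([k1, k2, p1, p2, k3] as OpenCV has them; the pictures are not rectified), "view" (4x4, takes a point from world to camera coordinates). Camera axes: x right, y up, looking along -z (the intrinsics and any distortion apply to the point x, -y, -z); pixel columns grow to the right and rows downward; lengths in mm; the calibration is good to about 2 mm. A picture is of the moment at which its call begins. There is no depth.
- finish_job(): hands the job in, once; it reports no verdict.
The state is a dict: "time": time; "qpos": joint angles; "joint_velocities": joint speeds; "joint_efforts": joint torques, N m; "tool_pos": TCP position; "orientation": TCP orientation; "contact_force": force on the tool from outside, world axes, zero at the start; "ft_torque": the same for the moment, N m; "width": opening from 0.0 (shut) to 1.0 (fully open).
Only numpy, scipy, OpenCV 4.12 (cv2) and the standard library are available. Lean on these libraries where they do the work, as an engineer would, in place of code of your own. Each camera call takes 0.05 s, during which the arm holds its last target. There are 200 camera calls.

## Task

Start the hat stretcher from its three small control boxes, with closed fingers: first push down the raised half of the rocker switch until that half lies level, next press the long bar key fully down (it stays down; do not press the small square key on the same box), and last press the round palm button fully down and finish while still holding it down with the fingertips. Only press the controls, never one before its turn: do not lift the boxes or push them about, and leave the other things on the bench where they stand.

Things in the scene. Friction and masses are not known exactly. Their poses are not given: they have to be found in the camera images.
- power_box: loose aluminium box, 120 mm (its x) by 84 (its y), flat top 45 mm above the bench, 0.9 kg, any yaw; origin at the centre of its underside, z up. On it a black V-shaped rocker: two halves 32 mm long, 34 wide, meeting in a valley on the pivot, which runs along the box's y, 60 mm above the bench over the box's centre. At the start the -x half stands up (outer end 72 mm above the bench), the +x half is level.
- rocker (a joint): angle of the rocker, rad: 0 = off, -x half raised by 0.4 rad; 0.4 = on, -x half level with its top 60 mm above the bench (end stop), +x half raised. It has friction only and stays where it is left; about 4 N near the outer end of the raised half moves it.
- rocker_press (a point): place to press: on the top face of the rocker's -x half, 26 mm out from the pivot, mid-width; it moves with the rocker, about 70 mm above the bench when off and 60 mm when on.
- mode_box: loose aluminium box, 120 mm (its x) by 84 (its y), flat top 45 mm above the bench, 0.9 kg, any yaw; origin at the centre of its underside, z up. Carries two black keys, both with tops 60 mm above the bench when up: the long bar key on the +x side and the small square key on the -x side, 60 mm apart centre to centre.
- bar_key (a joint): depth of the bar key, m: 0 up, 0.008 fully down (end stop, key top then 52 mm above the bench). Friction of 5 N only: it stays where it is left.
- bar_key_top (a point): centre of the top face of the bar key, 24 mm (box x) by 60 mm (box y), at 30 mm along the box's +x.
- small_key (a joint): depth of the small square key, m: 0 up, 0.008 down; a spring returns it. To be left alone.
- small_key_top (a point): centre of the top face of the small square key, 22 by 22 mm, at 30 mm along the box's -x.
- start_box: loose aluminium box, 120 mm (its x) by 84 (its y), flat top 45 mm above the bench, 0.9 kg, any yaw; origin at the centre of its underside, z up. Carries the round black mushroom-shaped palm button at its centre.
- palm (a joint): depth of the palm button, m: 0 up, 0.008 fully down (end stop, top then 67 mm above the bench). Spring return: about 2.4 N to start, 7.2 N fully down.
- palm_top (a point): centre of the flat top of the palm button, 42 mm diameter, 75 mm above the bench when up; it moves with the button.
- spool: bystander: wooden thread spool, 44 mm diameter, 55 mm high, upright; origin under its centre.
- tin: bystander: round steel tin, 56 mm diameter, 45 mm high; origin under its centre.
- ribbon_reel: bystander: brown reel, 64 mm outside, 36 mm hole, 22 mm high, lying flat; origin under its centre.
- weight: bystander: dark steel pattern weight with a grip on top, 56 mm diameter, 50 mm high; origin under its centre.
- jar: bystander: amber glass jar, 52 mm diameter, 70 mm high; origin under its centre.
- hammer: bystander: hammer lying on the right side of the bench, about 0.3 m long, handle to its -x; origin on its underside.
- brush: bystander: hat brush lying on the left side of the bench, handle to its -x; origin on its underside.
Not all that is in view belongs to the job. What is shaped like the start_box but blue or pink is not meant.

How it is judged (in metres and radians):
On the way, in this order (a step that is already met when the one before it is completed fails the run):
1. the raised half of the rocker is pushed level (switched on) (value of joint rocker above 0.32 rad), for 0.1 s.
2. the bar key is pressed fully down (value of joint bar_key above 0.006 m), for 0.1 s.
3. the palm button is pressed fully down (value of joint palm above 0.006 m), for 0.3 s.
At the end, for the whole second after the job is handed in: the rocker is on (over 0.32 of 0.4 rad), the bar key down (over 6 of 8 mm), the small key up (under 2 mm), the palm button held down by the fingers (over 6 of 8 mm, over 1 N); the boxes stand on the bench within 30 mm and the bystanders within 25 mm of where they started (value of joint rocker above 0.32 rad and value of joint each of bar_key, palm above 0.006 m and value of joint small_key below 0.002 m and contact force between the fingers and start_box above 1 N and height (world z) of each of power_box, mode_box, start_box below 0.006 m and distance of each of power_box, mode_box, start_box from where it was at the start of the episode below 0.03 m and distance of each of spool, tin, ribbon_reel, weight, jar, hammer, brush from where it was at the start of the episode below 0.025 m); the arm keeps its last pose, push and grip.
It fails at once if the bar key is pressed before the rocker is on (value of joint bar_key above 0.004 m and value of joint rocker below 0.3 rad).
It fails at once if the palm button is pressed before the bar key is down (value of joint palm above 0.004 m and value of joint bar_key below 0.0055 m).
It fails at once if the small square key is pressed (value of joint small_key above 0.004 m).
It fails at once if a control box is lifted or pushed about (height (world z) of any of power_box, mode_box, start_box above 0.012 m or distance of any of power_box, mode_box, start_box from where it was at the start of the episode above 0.03 m).
It fails at once if a bystander is moved (distance of any of spool, tin, ribbon_reel, weight, jar, hammer, brush from where it was at the start of the episode above 0.025 m).
It also fails if it takes over 38 s, if anything falls off the work surface, if the arm or the gripper's body presses on something with over 40 N, if the wrist force passes 120 N, or if a joint passes its speed limit or range.

## Working session

There is one attempt and no reset: what is moved stays moved. The work goes in short steps, Python scripts to look and compute and a shell command to move; the robot and the scene stay as the last step left them, time stands still between calls to the robot, and variables do not carry over. Pictures are saved under pics/ and viewed, about 8 in all and at most 12, crops included, and the job is handed in when it is done.

```bash
mkdir -p pics; cat > h.py <<'E'
import numpy as np,cv2,pickle
from plant import observe,camera
from scipy.spatial.transform import Rotation as R
def K(c):
    h,w=c["color"].shape[:2]; f=h/2/np.tan(np.radians(c["fov_y"])/2)
    return np.array([[f,0,c["cx"]],[0,f,c["cy"]],[0,0,1.]])
def ray(c,uv,z):
    p=cv2.undistortPoints(np.array(uv,float).reshape(-1,1,2),K(c),np.array(c["dist"],float)).reshape(-1,2)
    V=np.array(c["view"]);Rm=V[:3,:3];o=-Rm.T@V[:3,3]
    d=np.c_[p[:,0],-p[:,1],-np.ones(len(p))]@Rm
    return o+d*((z-o[2])/d[:,2])[:,None]
def proj(c,P):
    V=np.array(c["view"]);q=np.atleast_2d(P)@V[:3,:3].T+V[:3,3]
    return cv2.projectPoints(q*[1,-1,-1],np.zeros(3),np.zeros(3),K(c),np.array(c["dist"],float))[0].reshape(-1,2)
def snap(n,f):
    c=camera(n);pickle.dump(c,open(f"pics/{f}.pkl","wb"));cv2.imwrite(f"pics/{f}.png",cv2.resize(c["color"][:,:,::-1],None,fx=1.5,fy=1.5,interpolation=cv2.INTER_CUBIC));return c
E
python3 - <<'E'
from h import *
for n in("top","scene"):
    c=snap(n,n+"0");print(n,c["fov_y"],c["dist"],np.round(c["view"],2).tolist())
o=observe();print(o)
print(R.from_quat(np.roll(o["orientation"],-1)).as_matrix().round(3))
E
```

```text
top 52.916870693346176 [-0.1285457  0.         0.         0.         0.       ] [[0.03, -1.0, -0.01, 29.24], [1.0, 0.03, 0.08, -476.05], [-0.08, -0.02, 1.0, -1462.72], [0.0, 0.0, 0.0, 1.0]]
scene 50.85250392586327 [-0.07065856  0.          0.          0.          0.        ] [[-0.76, 0.65, 0.01, 349.61], [-0.55, -0.66, 0.51, 241.41], [0.33, 0.38, 0.86, -1367.64], [0.0, 0.0, 0.0, 1.0]]
{'time': 0.1, 'qpos': array([-1.10689692,  0.32174963, -0.07010544,  1.45155763,  0.0226146 ,
        1.3707604 , -0.05688877]), 'joint_velocities': array([-0.00011403, -0.00152422, -0.00231051, -0.00140368,  0.00063422,
        0.00046705, -0.00010635]), 'joint_efforts': array([ 1.88829739e-05, -4.92571557e+01, -4.05425057e-01, -3.13398135e+01,
       -6.41048932e-02,  3.94559931e-02,  7.42536349e-05]), 'tool_pos': array([282.44103152, 584.90648203, 229.56820133]), 'orientation': array([ 0.68920528,  0.15708106,  0.68940266, -0.15825803]), 'contact_force': array([ 0.18376942,  0.51881896, -0.13150024]), 'ft_torque': array([-0.0088795 , -0.02441735,  0.05972961]), 'width': 0.9995849564835722}
[[-0.001  0.435  0.901]
 [-0.002  0.901 -0.435]
 [-1.    -0.002  0.   ]]
```

View pics/top0.png

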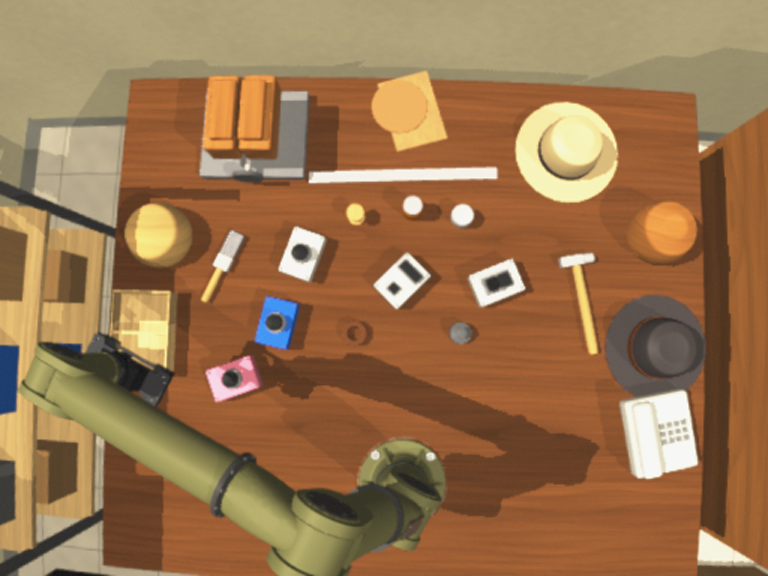

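View pics/scene0.png

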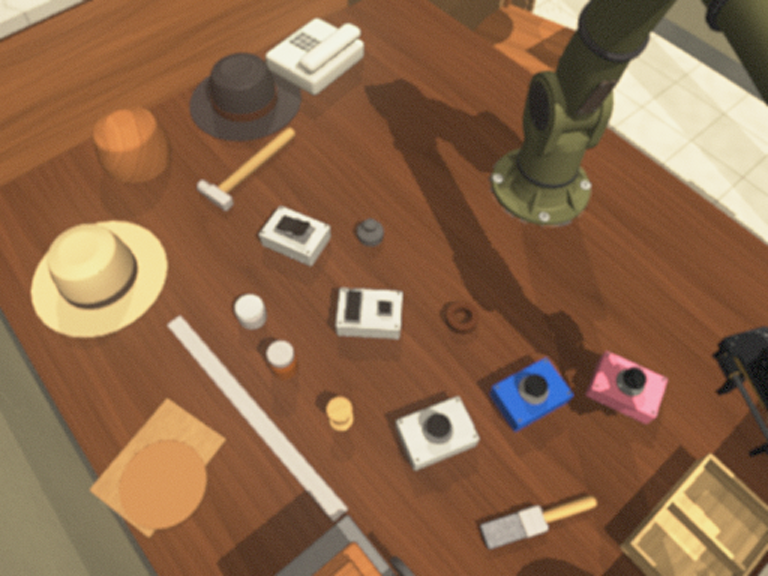

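Top view (1.5x px): start box (303,253), mode box (402,280) with its bar key up-right, power box (497,282); the blue and pink boxes are decoys. Next I measure the boxes and enlarge the power box.

```bash
python3 - <<'E'
from h import *
cr=[]
seeds={"top":{"start":(202,169),"mode":(268,187),"power":(331,188)},"scene":{"start":(291,289),"mode":(247,208),"power":(197,157)}}
for n in seeds:
    c=pickle.load(open(f"pics/{n}0.pkl","rb"));im=c["color"]
    hsv=cv2.cvtColor(im,cv2.COLOR_RGB2HSV)
    w=((hsv[...,1]<60)&(hsv[...,2]>120)).astype(np.uint8)
    for b,(u,v) in seeds[n].items():
        s=40;m=np.zeros_like(w);m[v-s:v+s,u-s:u+s]=w[v-s:v+s,u-s:u+s]
        cs,_=cv2.findContours(m,cv2.RETR_EXTERNAL,cv2.CHAIN_APPROX_NONE)
        k=min((k for k in cs if cv2.contourArea(k)>200),key=lambda k:-cv2.pointPolygonTest(k,(u,v),True))
        P=ray(c,k.reshape(-1,2),45)[:,:2].astype(np.float32)
        r=cv2.minAreaRect(P);print(n,b,np.round(r[0]),np.round(r[1]),round(r[2],1))
        # dark blobs inside
        ins=np.zeros_like(w);cv2.drawContours(ins,[cv2.convexHull(k)],-1,1,-1);ins=cv2.erode(ins,np.ones((3,3)))
        d=((im.max(2)<80)&(ins>0)).astype(np.uint8)
        for q in cv2.findContours(d,cv2.RETR_EXTERNAL,cv2.CHAIN_APPROX_NONE)[0]:
            if cv2.contourArea(q)>12:
                z={"start":75}.get(b,60);p=ray(c,q.reshape(-1,2),z)[:,:2].astype(np.float32);rr=cv2.minAreaRect(p)
                print("   dark",np.round(rr[0]),np.round(rr[1]),round(rr[2],1))
        if b!="start":cr.append(cv2.resize(im[v-28:v+28,u-35:u+35,::-1],(400,300),interpolation=cv2.INTER_CUBIC))
cv2.imwrite("pics/cr.png",np.vstack([np.hstack(cr[:2]),np.hstack(cr[2:])]))
E
```

```text
top start [574. 270.] [ 90. 123.] 71.5
   dark [573. 270.] [31. 30.] 2.5
top mode [512.  17.] [ 86. 121.] 46.7
   dark [491.  35.] [16. 13.] 46.5
   dark [535.  -6.] [53. 16.] 46.3
top power [ 513. -224.] [ 87. 125.] 23.4
   dark [ 515. -227.] [30. 57.] 23.3
scene start [578. 275.] [ 93. 124.] 71.4
   dark [580. 273.] [34. 38.] 49.7
scene mode [521.  22.] [102. 123.] 46.6
   dark [497.  38.] [16. 17.] 50.0
   dark [540.  -3.] [56. 20.] 46.8
scene power [ 522. -216.] [104. 136.] 23.7
   dark [ 519. -225.] [32. 55.] 30.8
```

View pics/cr.png

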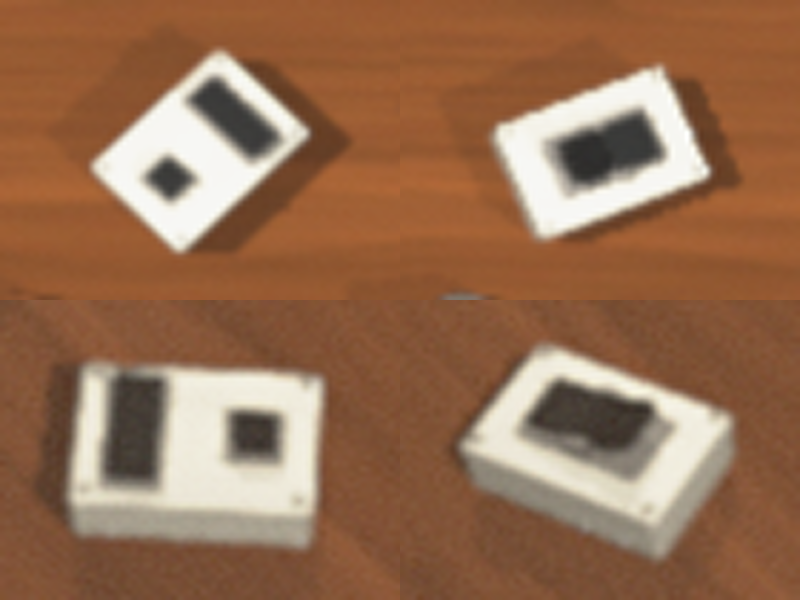

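Raised half of the rocker is the +y end (shadow gap, and stands proud in the scene crop); I will confirm with the wrist camera. First stage the arm towards the middle, fingers closing.

```bash
python3 -m crank '[[[0,-0.7,1],[0,0,0]],[[0,-0.7,1],[0,0,0]],[[0,-0.7,1],[0,0,0]],[[0,-0.7,1],[0,0,0]],[[0,-0.7,1],[0,0,0]],[[0,-0.7,1],[0,0,0]],[[0,-0.7,1],[0,0,0]],[[0,-0.7,1],[0,0,0]],[[0,-0.7,1],[0,0,0]],[[0,-0.7,1],[0,0,0]]]' 0
python3 - <<'E'
from h import *
snap("wrist","w0");o=observe();print(o["time"],o["tool_pos"],o["qpos"],o["contact_force"],o["width"]);print(R.from_quat(np.roll(o["orientation"],-1)).as_matrix().round(3))
E
```

```text
time: 1.1
tool_pos: [461.8, 264.3, 230.2]
orientation: [0.689, 0.158, 0.689, -0.158]
contact_force: [0.4, 0.6, 0.7]
width: 0.17
1.15 [465.84484757 256.81076764 230.41436016] [-0.71911645  0.06814535  0.17033881  1.75022408 -0.00696425  1.32479424
  0.56456197] [ 3.25430768 -4.79127561  0.66176133] 0.12451219295135606
[[ 0.002  0.443  0.897]
 [-0.004  0.897 -0.443]
 [-1.    -0.003  0.004]]
```

```bash
python3 -m crank '[[[0,-1,0.62],[0,0,0]],[[0,-1,0.62],[0,0,0]],[[0,-1,0.62],[0,0,0]],[[0,-1,0.62],[0,0,0]],[[0,-1,0.62],[0,0,0]],[[0,-1,0.62],[0,0,0]],[[0,-1,0.62],[0,0,0]],[[0,-0.8,0.5],[0,0,0]],[[0,-0.6,0.4],[0,0,0]],[[0,0,0],[0,0,0]]]' 0
python3 - <<'E'
from h import *
c=snap("wrist","w1");o=observe();print(o["time"],o["tool_pos"],o["contact_force"],o["width"])
print(proj(c,[[514,-225,45],[505,-203,70],[537,-5,60],[*o["tool_pos"][:2],60]])*1.5)
E
```

```text
time: 2.15
tool_pos: [493.3, -33.1, 230.4]
orientation: [0.689, 0.159, 0.689, -0.16]
contact_force: [0.1, 0.3, 0.2]
width: 0.001
2.2 [493.29545646 -30.60505518 230.35562765] [ 0.48432062  0.00559587 -0.37359416] 0.0066567242665975185
[[190.69621808 376.85146765]
 [194.53199654 370.85630946]
 [436.71307581 297.14718049]
 [382.48317338 261.80995586]]
```

View pics/w1.png

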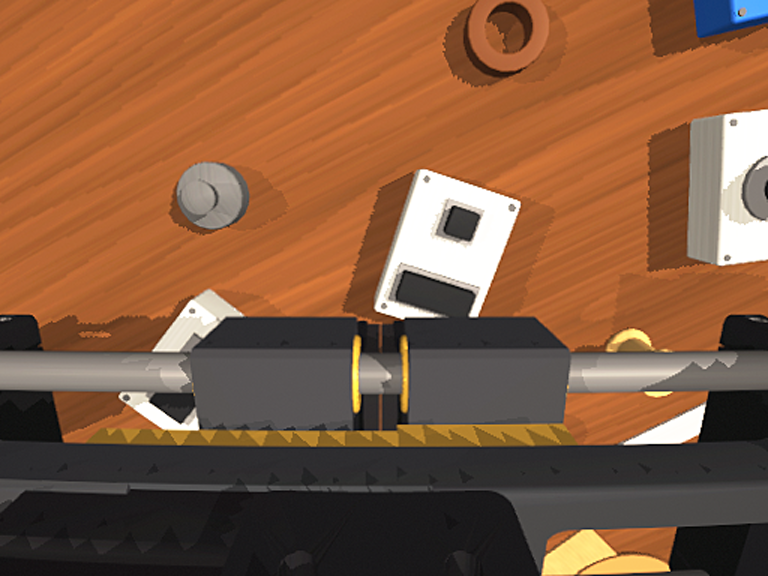

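Bar key predicted (437,297), seen at about (436,291): mode box position good. The power box is half hidden behind the fingers, so I move to just beyond it for a clear view.

```bash
python3 -m crank '[[[0,-0.6,0.7],[0,0,0]],[[0,-0.6,0.7],[0,0,0]],[[0,-0.6,0.7],[0,0,0]],[[0,-0.6,0.7],[0,0,0]],[[0,-0.6,0.7],[0,0,0]],[[0,-0.6,0.7],[0,0,0]],[[0,-0.6,0.7],[0,0,0]],[[0,-0.5,0.4],[0,0,0]],[[0,-0.3,0.2],[0,0,0]],[[0,0,0],[0,0,0]]]' 0
python3 - <<'E'
from h import *
c=snap("wrist","w2");o=observe();print(o["time"],o["tool_pos"],o["contact_force"],o["width"]);print(R.from_quat(np.roll(o["orientation"],-1)).as_matrix().round(3))
print(proj(c,[[514,-225,60],[505,-203,70],[575,271,75],[*o["tool_pos"][:2],60]])*1.5)
E
```

```text
time: 3.2
tool_pos: [576.7, -236.6, 230.0]
orientation: [0.689, 0.158, 0.69, -0.158]
contact_force: [-0.6, 0.7, -0.3]
width: 0.004
3.25 [ 576.86768008 -235.30145784  230.1200019 ] [-1.05201    -0.21475906  0.72303839] 0.004984225153473545
[[-0.001  0.435  0.901]
 [ 0.001  0.901 -0.435]
 [-1.     0.001 -0.001]]
[[ 356.22264012  180.90381984]
 [ 377.93990256  155.17459521]
 [1007.47548036  -29.30058788]
 [ 381.03582425  263.12206469]]
```

View pics/w2.png

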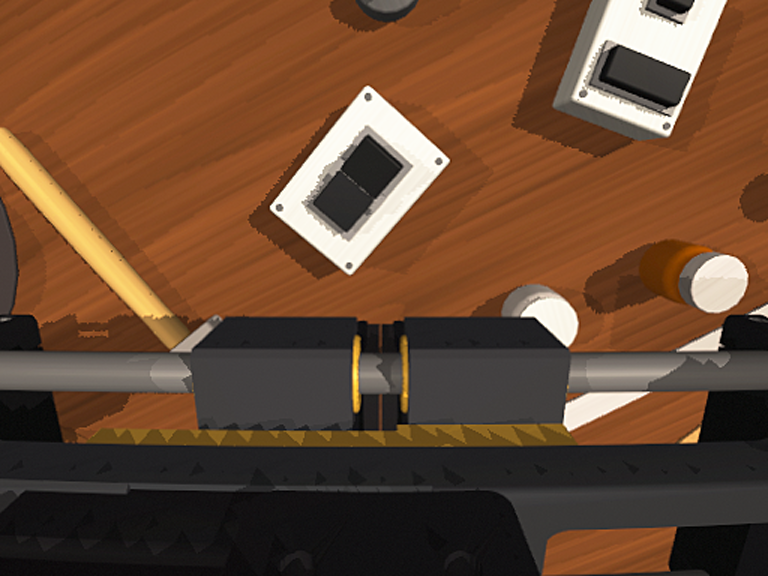

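The valley appears at about (360,183) against the predicted (356,181), and the raised half is the upper-right one, end at (388,152). I move above it.

```bash
python3 -m crank '[[[0,0,-0.8],[0,0,0]],[[0.5,0,-0.8],[0,0,0]],[[0.8,0,-0.7],[0,0,0]],[[0.8,0,-0.33],[0,0,0]],[[0.8,0,0],[0,0,0]],[[0.8,0,0],[0,0,0]],[[0.6,0,0],[0,0,0]],[[0.3,0,0],[0,0,0]],[[0,0,0],[0,0,0]],[[0,0,0],[0,0,0]]]' 0
python3 - <<'E'
from h import *
o=observe();print(o["time"],o["tool_pos"],o["contact_force"])
E
```

```text
time: 4.25
tool_pos: [506.4, -201.4, 93.3]
orientation: [0.69, 0.158, 0.689, -0.157]
contact_force: [-0.2, 1.0, 1.0]
width: 0.003
4.25 [ 506.43782778 -201.41614636   93.32588285] [-0.1855069   1.03607261  0.99618816]
```

```bash
python3 -m crank '[[[0.2,0,0],[0,0,0]],[[0.15,0,0],[0,0,0]],[[0.1,0,0],[0,0,0]],[[0.1,0,0],[0,0,0]],[[0.1,0,0],[0,0,0]],[[0.1,0,0],[0,0,0]],[[0.1,0,0],[0,0,0]],[[0.05,0,0],[0,0,0]],[[0.05,0,0],[0,0,0]],[[0,0,0],[0,0,0]]]' 0
```

```text
time: 5.25
tool_pos: [506.2, -201.1, 67.7]
orientation: [0.689, 0.159, 0.69, -0.156]
contact_force: [-10.8, 7.3, 31.0]
width: 0.004
```

31 N against the end stop with the tip at 60 mm: rocker should be level. I rise and go above the bar key, then check.

```bash
python3 -m crank '[[[-0.4,0,0],[0,0,0]],[[-0.8,0,0],[0,0,0]],[[-0.7,0.4,-0.1],[0,0,0]],[[0,0.9,-0.3],[0,0,0]],[[0,0.95,-0.3],[0,0,0]],[[0,0.95,-0.3],[0,0,0]],[[0,0.95,-0.3],[0,0,0]],[[0,0.95,-0.3],[0,0,0]],[[0,0.8,-0.2],[0,0,0]],[[0,0.43,-0.1],[0,0,0]]]' 0
python3 - <<'E'
from h import *
cr=[]
for n,(u,v) in {"top":(331,188),"scene":(197,157)}.items():
    c=snap(n,n+"1");cr.append(cv2.resize(c["color"][v-28:v+28,u-35:u+35,::-1],(400,300),interpolation=cv2.INTER_CUBIC))
cv2.imwrite("pics/cr1.png",np.hstack(cr))
o=observe();print(o["time"],o["tool_pos"],o["contact_force"])
E
```

```text
time: 6.25
tool_pos: [537.5, -3.9, 120.8]
orientation: [0.69, 0.157, 0.689, -0.157]
contact_force: [-0.8, -0.2, -0.0]
width: 0.007
6.35 [537.40947796  -4.53461395 120.75902582] [ 0.50101918 -0.50283843  0.52887799]
```

View pics/cr1.png

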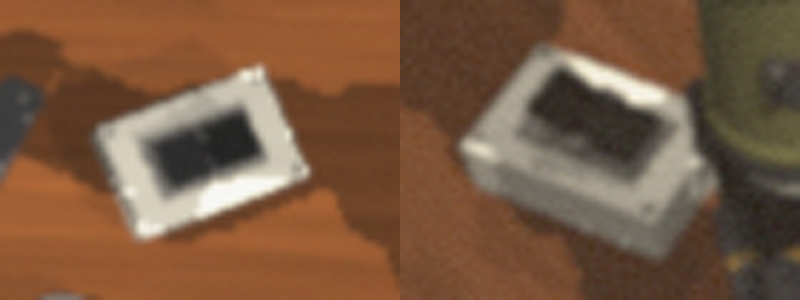

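The crops show the power box in place and the rocker tilted the other way (gap now under its far end). Now the bar key.

```bash
python3 -m crank '[[[0.4,0,0],[0,0,0]],[[0.6,0,0],[0,0,0]],[[0.4,0,0],[0,0,0]],[[0.2,0,0],[0,0,0]],[[0.12,0,0],[0,0,0]],[[0.12,0,0],[0,0,0]],[[0.12,0,0],[0,0,0]],[[0.1,0,0],[0,0,0]],[[0.05,0,0],[0,0,0]],[[0,0,0],[0,0,0]]]' 0
```

```text
time: 7.35
tool_pos: [537.1, -7.0, 60.3]
orientation: [0.689, 0.158, 0.689, -0.158]
contact_force: [-7.9, -2.5, 19.4]
width: 0.007
```

```bash
python3 -m crank '[[[0.05,0,0],[0,0,0]],[[0,0,0],[0,0,0]],[[-0.5,0,0],[0,0,0]],[[-1,0,0],[0,0,0]],[[-0.9,0.3,-0.1],[0,0,0]],[[0,0.8,-0.3],[0,0,0]],[[0,1,-0.3],[0,0,0]],[[0,1,-0.3],[0,0,0]],[[0,1,-0.3],[0,0,0]],[[0,0.9,-0.3],[0,0,0]]]' 0
python3 - <<'E'
from h import *
c=snap("wrist","w3")
o=observe();print(o["time"],o["tool_pos"],o["contact_force"])
print(proj(c,[[575,271,75],[537,-5,52]])*1.5)
E
```

```text
time: 8.35
tool_pos: [559.7, 152.0, 128.7]
orientation: [0.69, 0.158, 0.689, -0.157]
contact_force: [0.7, -0.6, 0.6]
width: 0.006
8.4 [559.53440228 158.59365123 128.57364155] [1.07845542 4.08359527 1.56472991]
[[612.56896534 235.39538156]
 [122.58335475 374.75054611]]
```

View pics/w3.png

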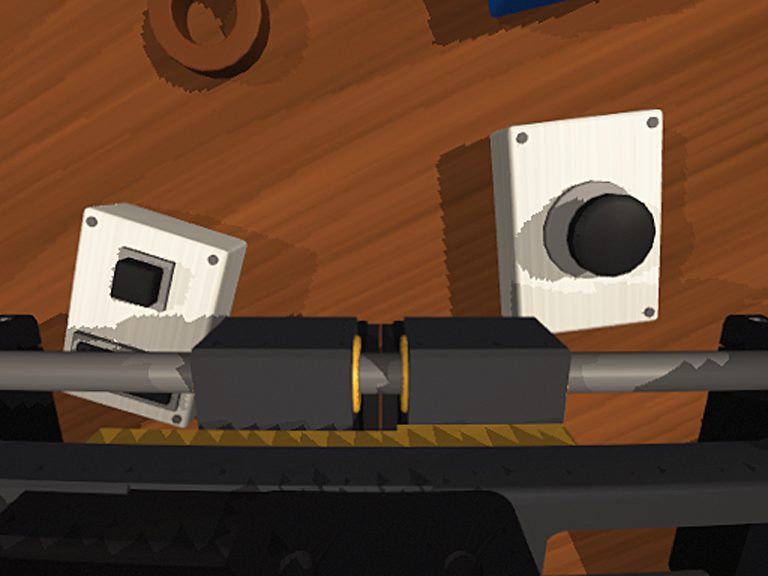

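Palm button seen at (611,235), predicted (612,235); the bar key looks sunk and the small key stands up. I move over the palm button, then press.

```bash
python3 -m crank '[[[0,0.9,-0.3],[0,0,0]],[[0,0.9,-0.3],[0,0,0]],[[0,0.9,-0.3],[0,0,0]],[[0,0.7,-0.2],[0,0,0]],[[0,0.4,-0.15],[0,0,0]],[[0.2,0,0],[0,0,0]],[[0.4,0,0],[0,0,0]],[[0.2,0,0],[0,0,0]],[[0,0,0],[0,0,0]],[[0,0,0],[0,0,0]]]' 0
```

```text
time: 9.4
tool_pos: [574.9, 267.6, 104.0]
orientation: [0.689, 0.158, 0.689, -0.158]
contact_force: [-0.3, -0.0, 0.5]
width: 0.009
```

```bash
python3 -m crank '[[[0.2,0.1,0],[0,0,0]],[[0.3,0,0],[0,0,0]],[[0.15,0,0],[0,0,0]],[[0.1,0,0],[0,0,0]],[[0.1,0,0],[0,0,0]],[[0.1,0,0],[0,0,0]],[[0.07,0,0],[0,0,0]],[[0.04,0,0],[0,0,0]],[[0,0,0],[0,0,0]],[[0,0,0],[0,0,0]]]' 0
python3 - <<'E'
from h import *
c=snap("wrist","w4");t=snap("top","top2");s=snap("scene","s2")
cr=[cv2.resize(im["color"][v-28:v+28,u-35:u+35,::-1],(400,300),interpolation=cv2.INTER_CUBIC) for im,(u,v) in ((t,(331,188)),(s,(197,157)),(t,(268,187)),(s,(247,208)))]
cv2.imwrite("pics/cr2.png",np.vstack([np.hstack(cr[:2]),np.hstack(cr[2:])]))
o=observe();print(o["time"],o["tool_pos"],o["contact_force"])
E
```

```text
time: 10.4
tool_pos: [575.7, 271.4, 75.3]
orientation: [0.689, 0.158, 0.69, -0.158]
contact_force: [-7.8, -4.2, 17.2]
width: 0.004
10.55 [575.72472636 271.41774691  75.35146059] [-7.23075376 -2.40832257 16.54238021]
```

View pics/cr2.png

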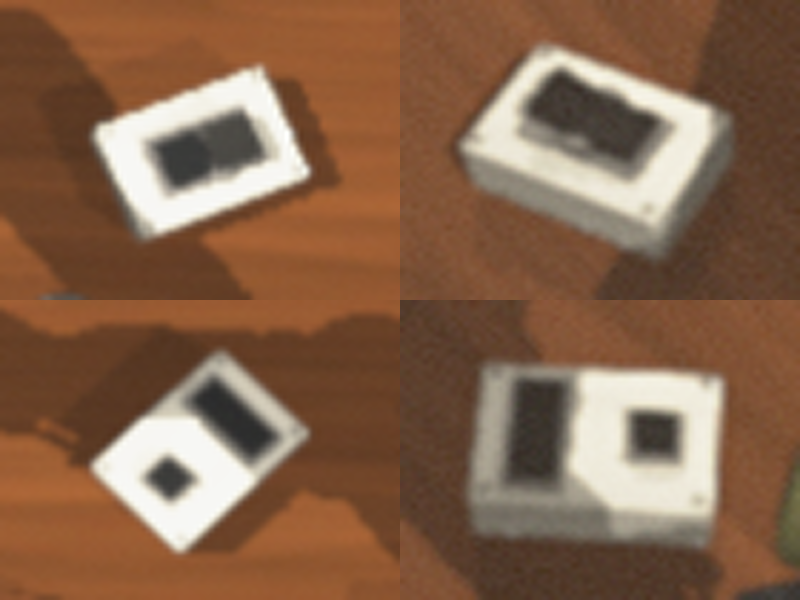

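View pics/s2.png

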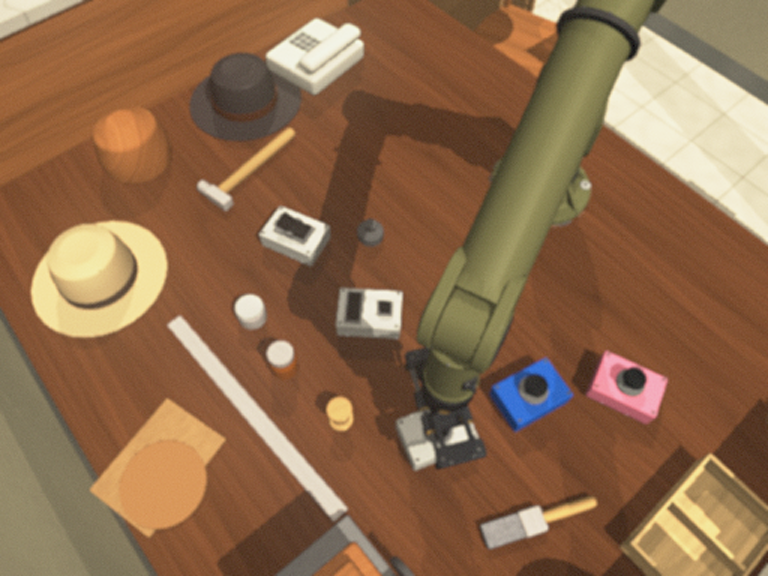

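Everything stands where it was. The 16.5 N push exceeds the 7.2 N spring, with the tip at 67 mm, so the palm button is at its stop. I hand the job in.

```bash
python3 -c "
from plant import finish_job,observe
o=observe();print(o['time'],o['tool_pos'],o['contact_force']);print(finish_job())"
```

```text
10.55 [575.72472636 271.41774691  75.35146059] [-7.23075376 -2.40832257 16.54238021]
the job is handed in; nothing more can be done
None
```

I pressed all three controls in order with closed fingers and handed the job in at 10.55 s, still holding the palm button down. No verdict is reported, so what follows rests on forces, tip heights and pictures.

- **Rocker:** the raised half was pushed to its end stop with 31 N, tip at about 60 mm. Later pictures show it tilted the other way.
- **Bar key:** it was pressed to its stop with 19 N, tip at about 52 mm. In the pictures it looks sunk, and the small key is still up.
- **Palm button:** it was held at hand-in with about 16.5 N, above the 7.2 N spring, tip at about 67 mm.

In the last pictures the power and mode boxes and the bystanders stand where they started. The start box looks in place too, but the gripper partly hides it. I judged this by eye and did not measure it. No check failed or disagreed.

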